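Clip held open over the recipe board

ROBOT

A 6-joint arm with a two-finger parallel gripper is mounted at the origin on the work surface. World frame = base frame: x ahead of the robot, y to its left, z up, the work surface at z = 0. Lengths are in m, angles in degrees, forces in N, time in s.
With the tool pointing down it reaches from about 0.375 to 0.9 m from the base axis. Payload 3.1 kg.
Tool frame: the origin (TCP) lies at the very end of the fingers, on their centre line; the grasp point (between the pads) lies behind it (bot.grip_depth is the z of the grasp point in the tool frame, in m); z points along the fingers, y is the direction in which the jaws open and shut (so a half turn about z gives the same grasp; the last joint's range is limited). The gripper opens to 87 mm and grips with 3 to 60 N. Pads are 19 mm wide; open, the fingers measure 117 mm over their backs; the gripper's body (75 mm by 190 mm) begins 51 mm behind the grasp point.
Start: joints at [-82.019, 30.224, 82.088, -0, 67.689, -10.227], TCP at [0.195, -0.594, 0.223] pointing down, gripper open.
Joint ranges: [-176.69, 176.69], [-43.24, 126.21], [12.49, 139.97], [-82, 262], [0, 151.66], [-163.58, 163.58]. Speed limits (degrees/s): [159.86, 159.86, 180, 180, 180, 180].

INTERFACE

Orientations are given as a 3x3 rotation matrix whose columns are the frame's x, y, z axes.
In Python, from rig import bot, vision gives the robot as it stands. The module is installed in compiled form; this text tells all that it offers.
- The arm moves only by the shell command python3 -m jog 'ROWS'. ROWS is JSON, a list of rows, each a list of 3 entries, a list of its own where there are three numbers: the shift along the tool's x, y, z in mm, then the turn, a rotation vector about the tool's x, y, z in degrees, then the closure, from 0 (fully open) to 1 (shut). In form: [[[dx, dy, dz], [wx, wy, wz], fingers], ...]. A call has 1 to 12 rows; each row is the pose to reach, as a shift and turn from the pose commanded when the call began, along the tool's axes at that moment; what a row does not reach only later rows make up. A row lasts 1/12 s, in which the tool goes at most 41.7 mm and 7.16 degrees, less where a joint would pass 70% of its speed; a pose out of reach is approached as far as the arm can. A call with a gripper value outside its range is refused whole. The fingers move at their own pace and stop on an object; the grip force is fixed at half the most. Time passes only in rows, so rows that repeat a pose let the fingers close. It gives the time, the measured TCP pose, the force and the opening at its end, in the units of the state.
- bot.read_state(): the state, without advancing time (a new reading comes with each control period).
- vision.capture(name): name is "scene" or "top"; returns the picture (480x640x3 uint8, red, green, blue); there is no depth.
- vision.camera_info(name): a dict with "intrinsics" (3x3 intrinsics, pixels), "dist" ([k1, k2, p1, p2, k3] as OpenCV has them; the pictures are not rectified), "camera_from_world" (4x4, takes a point from world to camera coordinates). Camera axes: x right, y up, looking along -z (the intrinsics and any distortion apply to the point x, -y, -z); pixel columns grow to the right and rows downward; lengths in m; the calibration is good to about 2 mm. A picture is of the moment at which its call begins. camera_info takes no time and is no camera call.
- bot.hand_in(): hands the job in, once; it reports no verdict.
The state is a dict: "time_s": time; "joint_positions": joint angles; "qvel": joint speeds; "tau": joint torques, N m; "position": TCP position; "tcp_rot": TCP orientation; "force": force on the tool from outside, world axes, zero at the start; "moment": the same for the moment, N m; "opening": opening from 0.0 (shut) to 1.0 (fully open).
Only numpy, scipy, OpenCV 4.12 (cv2) and the standard library are available. Lean on these libraries where they do the work, as an engineer would, in place of code of your own. Each camera call takes 0.05 s, during which the arm holds its last target. There are 200 camera calls.

TASK

Take the plywood recipe board out of its leaning cradle and stand it upright on edge, centred and right down, in the free slot of the white rack, and let go of it. Then squeeze the steel spring clip open, lift it off its post and hold it wide open astride the middle of the board's top edge, one jaw on each side and neither touching the board, ready for me to slip a recipe sheet in; finish while still holding the clip like that. Leave everything else where it stands.

Things in the scene. Friction and masses are not known exactly. Their poses are not given: they have to be found in the camera images.
- board: Plain plywood recipe board, 140 (its x) x 8 (y) x 110 mm (z), about 85 g. Origin: centre of its lower edge; z runs up the board. Starts in the wooden cradle, leaning 0.35 rad from vertical towards its own -y; draw it out along its own z. Its top 60 mm is free on both faces. Both ways round are alike.
- cradle: Fixed wooden leaning cradle, 160 x 100 mm on the counter and 71 mm high, left or right of the rack. Same yaw as the board at the start; origin under its centre.
- rack: Fixed white plastic slotted rack, 270 (x) x 200 mm (y); origin: centre of its underside. Its floor is 8 mm above the counter and a rim wire runs round it 33 mm high. It has two like slots along its x: the free one (point rack_slot) and, 85 mm away in its +y, one with the glass plate in it.
- rack_slot (a point): Middle of the floor of the free slot, on the rack floor. x runs along the slot, y across it, z up. The slot is 10 mm wide, 32 mm deep and 110 mm long, with open ends; above it the mouth flares to about 27 mm at 50 mm above the counter.
- clip_post: Fixed white plastic post, on the side of the rack where the cradle is not: base 90 x 100 x 12 mm, on it an upright tab 50 mm (x) x 6 mm (y), its top at 82 mm. Origin under its centre. The clip starts closed on the tab, its jaw tips 15 mm below the tab's top.
- clip: Steel spring clip, 55 g, starts upright, jaws down. Origin: midway between the closed jaw tips; x along the hinge pin (10 mm thick, 40 mm above the origin), y the way the jaws part. 44 mm wide in x. Two handles splay upward to rounded tips (point clip_grip), 50 mm over all: squeeze these together. This frame belongs to the +y half and tilts 0.25 rad with it when open.
- clip_jaw (a joint): Opening of the clip, rad: 0 closed on the 6 mm tab, 0.5 fully open (firm stop), -0.1 shut on nothing. From 0 to 0.5 the handle tips go from 50 to about 26 mm over all and rise 4 mm from the hinge pin, the jaws part from 6 to about 26 mm; spring force at the tips 3.5 N rising to 9 N. A firm grip closes up to the stop. It snaps shut when let go.
- clip_grip (a point): Point midway between the clip's two rounded handle tips (each 6 mm thick, 46 mm long, centred 22 mm to either side in y), 86 mm above the clip's origin.
- clip_tip_a (a point): Inner lower edge of the clip's jaw on its +y side, middle of its 44 mm width.
- clip_tip_b (a point): Inner lower edge of the clip's jaw on its -y side, middle of its 44 mm width.
- glass_plate: Glass plate, rectangular, 130 x 8 x 90 mm, standing on edge in the rack's other slot. Origin: centre of its lower edge. Bystander.
- mug: Aluminium mug, 68 mm wide, 80 mm tall, standing at the back (+x) of the rack; origin under its centre. Bystander.
- funnel: Dark silicone funnel, mouth down, 68 mm wide, 75 mm tall, at the back of the rack beside the mug; origin under its centre. Bystander.
- spoon: Wooden spoon, 220 mm long, lying on the counter behind the rack; x runs along it. Bystander.
- jar: Storage jar, 72 mm wide, 110 mm tall, at the far left; origin under its centre. Bystander.
- soap: Clear bottle, 60 mm wide, 160 mm tall, at the far right; origin under its centre. Bystander.
There are look-alikes about, which are no part of the job. What is shaped like the clip but green, pink or turquoise is not meant.

How it is judged (in metres and radians):
On the way, in this order (a step that is already met when the one before it is completed fails the run):
1. the board stands in the free slot, let go (x of board in the frame of rack_slot between -0.03 and 0.03 m and y of board in the frame of rack_slot between -0.006 and 0.006 m and z of board in the frame of rack_slot between -0.004 and 0.005 m and angle between board's own z axis and vertical below 0.15 rad and contact force between the fingers and board below 0.3 N and linear speed of board below 0.03 m/s), for 0.2 s.
2. the clip is squeezed open and lifted clear of its post (value of joint clip_jaw above 0.33 rad and z of clip in the frame of clip_post above 0.085 m), for 0.2 s.
At the end, for the whole second after the job is handed in: Board in the free slot, untouched: within 30 mm of centred, 5 mm of the floor, 0.15 rad of upright. Clip held in the fingers, still, open over 0.33 rad, jaw tips either side of the board, each 2 mm clear or more, 5 to 32 mm below its top, within 35 mm of its middle; clip not touching it (x of board in the frame of rack_slot between -0.03 and 0.03 m and y of board in the frame of rack_slot between -0.006 and 0.006 m and z of board in the frame of rack_slot between -0.004 and 0.005 m and angle between board's own z axis and vertical below 0.15 rad and contact force between each of the fingers, clip and board below 0.3 N and ((y of clip_tip_a in the frame of board above 0.006 m and y of clip_tip_b in the frame of board below -0.006 m) or (y of clip_tip_b in the frame of board above 0.006 m and y of clip_tip_a in the frame of board below -0.006 m)) and z of clip_tip_a in the frame of board between 0.078 and 0.105 m and x of clip_tip_a in the frame of board between -0.035 and 0.035 m and z of clip_tip_b in the frame of board between 0.078 and 0.105 m and x of clip_tip_b in the frame of board between -0.035 and 0.035 m and value of joint clip_jaw above 0.33 rad and contact force between the fingers and clip above 3 N and linear speed of clip below 0.03 m/s); the arm keeps its last pose, push and grip.
It fails at once if a bystander is shifted by more than 30 mm (distance of any of glass_plate, mug, funnel, spoon, jar, soap from where it was at the start of the episode above 0.03 m).
It fails at once if a bystander is knocked over (angle between any of glass_plate, mug, funnel, jar, soap's own z axis and vertical above 0.35 rad).
It also fails if it takes over 51 s, if anything falls off the work surface, if the arm or the gripper's body presses on something with over 40 N, if the wrist force passes 120 N, or if a joint passes its speed limit or range.

## Working session

There is one attempt and no reset: what is moved stays moved. The work goes in short steps, Python scripts to look and compute and a shell command to move; the robot and the scene stay as the last step left them, time stands still between calls to the robot, and variables do not carry over. Pictures are saved under pics/ and viewed, about 8 in all and at most 12, crops included, and the job is handed in when it is done.

```bash
mkdir -p pics; python3 - <<'E'
from rig import bot, vision
import cv2, numpy as np
np.set_printoptions(precision=4,suppress=True)
for n in("scene","top"):
    im=vision.capture(n); cv2.imwrite(f"pics/{n}0.png",im[:,:,::-1]); i=vision.camera_info(n)
    print(n,np.array(i["intrinsics"]),i["dist"],np.array(i["camera_from_world"]))
print(bot.read_state(),bot.grip_depth)
E
```

```text
scene [[487.0537   0.     321.9668]
 [  0.     487.0537 250.0058]
 [  0.       0.       1.    ]] [-0.1364  0.      0.      0.      0.    ] [[ 0.3886  0.9214 -0.0024 -0.2868]
 [-0.7681  0.3254  0.5514  0.3624]
 [ 0.5088 -0.2124  0.8342 -1.3409]
 [ 0.      0.      0.      1.    ]]
top [[483.9539   0.     322.8569]
 [  0.     483.9539 239.5971]
 [  0.       0.       1.    ]] [-0.0607  0.      0.      0.      0.    ] [[ 0.0159 -0.9999 -0.0063  0.0624]
 [ 0.9988  0.0156  0.0457 -0.5537]
 [-0.0455 -0.007   0.9989 -1.2781]
 [ 0.      0.      0.      1.    ]]
{'time_s': 0.1, 'joint_positions': array([-82.0184,  30.2744,  82.1505,  -0.0007,  67.6884, -10.2284]), 'qvel': array([-0.1106, -0.0855, -0.0632,  0.0334, -0.0393,  0.0001]), 'tau': array([ -0.0004, -44.0987, -17.715 ,   0.0636,   0.0534,  -0.    ]), 'position': array([ 0.1952, -0.593 ,  0.2217]), 'tcp_rot': array([[ 0.9499,  0.3125, -0.0003],
       [ 0.3125, -0.9499,  0.002 ],
       [ 0.0003, -0.0019, -1.    ]]), 'force': array([ 0.3587,  0.3499, -0.5388]), 'moment': array([-0.017 ,  0.0377,  0.0137]), 'opening': 1.0015363485421183} -0.0187
```

View pics/scene0.png

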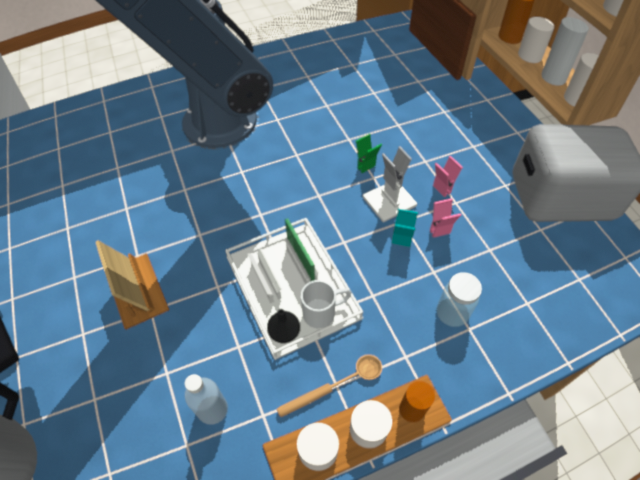

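View pics/top0.png

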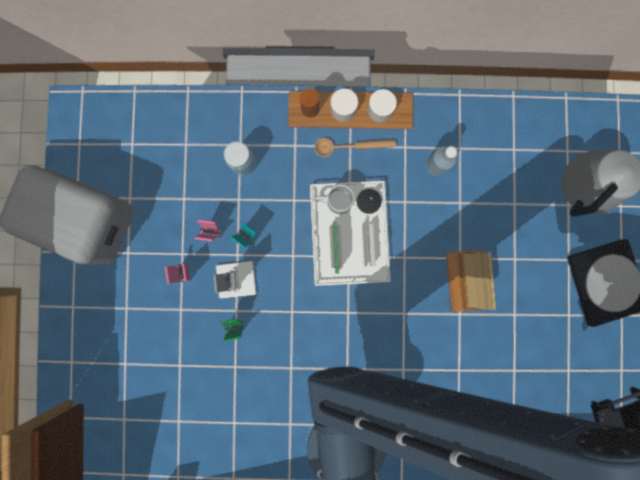

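Identified so far: the grey clip sits on the white post at top (228,280) and scene (396,172). The green (232,328), pink (207,230; 177,273) and turquoise (244,236) ones are look-alikes. The cradle is to the right (-y), at top (470,281). The free slot is at top (372,240), and the green-edged glass is in the other slot at (336,247). Next, enlarged crops to confirm.

```bash
cat > h.py <<'E'
import cv2, numpy as np
from rig import bot, vision
np.set_printoptions(precision=4,suppress=True)
INFO={n:vision.camera_info(n) for n in("scene","top")}
def ray(n,uv):
    i=INFO[n];K=np.array(i["intrinsics"]);T=np.array(i["camera_from_world"])
    p=cv2.undistortPoints(np.array([[uv]],float),K,np.array(i["dist"]))[0,0]
    d=T[:3,:3].T@np.array([p[0],-p[1],-1.]); return -T[:3,:3].T@T[:3,3], d/np.linalg.norm(d)
def onz(n,uv,z):
    o,d=ray(n,uv); return o+d*(z-o[2])/d[2]
def tri(a,b):
    o1,d1=ray("top",a);o2,d2=ray("scene",b)
    s=np.linalg.lstsq(np.c_[d1,-d2],o2-o1,rcond=None)[0]
    p,q=o1+s[0]*d1,o2+s[1]*d2; return (p+q)/2,np.linalg.norm(p-q)
def proj(n,P):
    i=INFO[n];T=np.array(i["camera_from_world"]);c=(T[:3,:3]@np.atleast_2d(P).T).T+T[:3,3]
    return cv2.projectPoints((c*[1,-1,-1]).reshape(-1,1,3),np.zeros(3),np.zeros(3),np.array(i["intrinsics"]),np.array(i["dist"]))[0][:,0]
def tile(im,x,y,w,h,s,step=10):
    t=cv2.resize(im[y:y+h,x:x+w],None,fx=s,fy=s,interpolation=cv2.INTER_CUBIC)
    for k in range(-(-x//step)*step,x+w,step):
        L=k%50==0; cv2.line(t,((k-x)*s,0),((k-x)*s,10 if L else 5),(0,0,255),1)
        if k%20==0: cv2.putText(t,str(k),((k-x)*s,20),0,.35,(0,255,255),1)
    for k in range(-(-y//step)*step,y+h,step):
        cv2.line(t,(0,(k-y)*s),(6,(k-y)*s),(0,0,255),1)
        if k%20==0: cv2.putText(t,str(k),(8,(k-y)*s+4),0,.35,(0,255,255),1)
    return t
E
python3 - <<'E'
from h import *
t=cv2.imread("pics/top0.png");s=cv2.imread("pics/scene0.png")
c=np.zeros((600,800,3),np.uint8)
def put(a,x,y): c[y:y+a.shape[0],x:x+a.shape[1]]=a
put(tile(t,440,240,65,75,4),0,0); put(tile(t,305,175,90,75,4)[:300],262,0);put(tile(t,205,255,43,50,4),626,0)
put(tile(s,92,235,80,95,3),0,305); put(tile(s,222,212,145,98,3)[:295],242,305);put(tile(s,355,140,35+25,80,2),680,305)
cv2.imwrite("pics/c1.png",c)
c2=np.zeros((600,800,3),np.uint8);c=c2
put(tile(t,205,255,60,50,6),0,0);put(tile(s,355,140,70,85,5),370,0);put(tile(t,305,235,90,55,4),0,350)
cv2.imwrite("pics/c2.png",c)
E
```

```text
(no output)
```

View pics/c1.png

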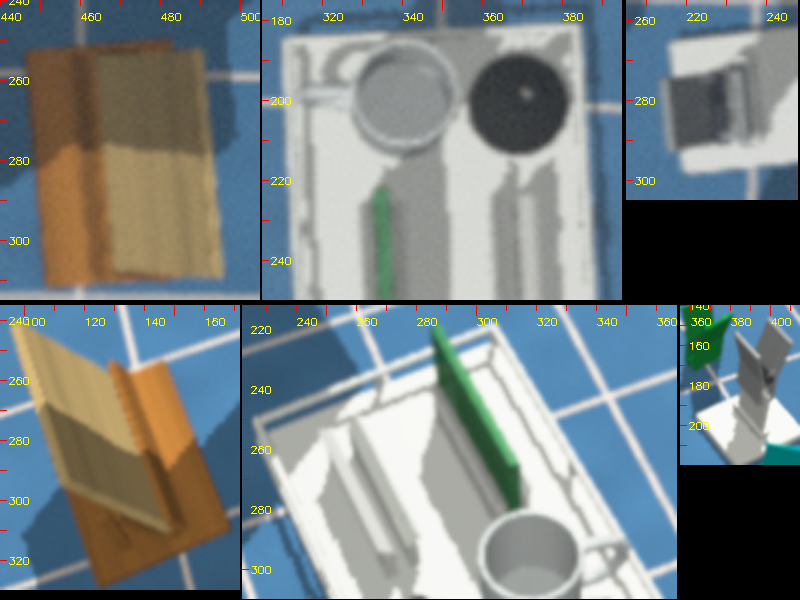

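View pics/c2.png

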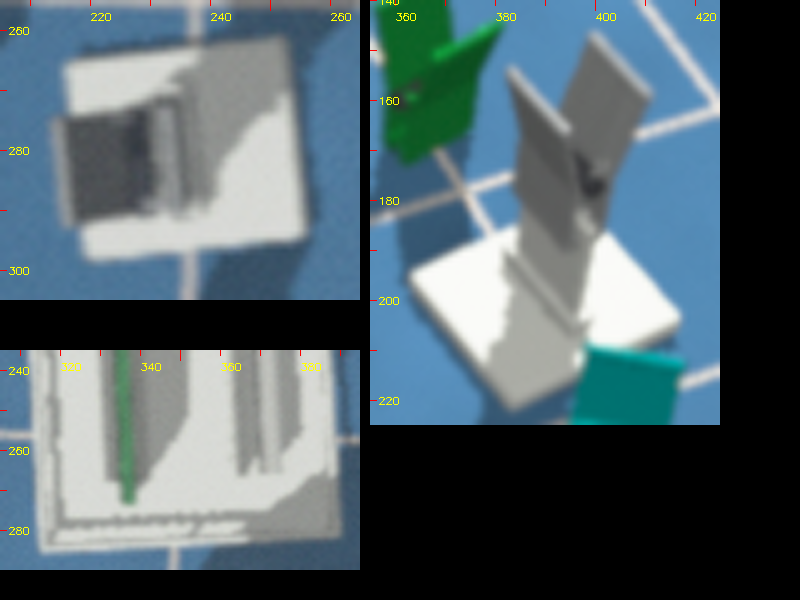

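The crops show the board face at top (465–495, 252–309), leaning right (-y). The grey clip is alone on the white post, with its handles at top (213–235, 273–292). The free-slot guides are at top x≈362–374. Now I'll turn these into positions.

```bash
python3 - <<'E'
from h import *
for n in INFO: print(n,"cam at",ray(n,(320,240))[0])
print("board top back corners", *tri((495.5,309),(95.5,243)), *tri((490,252),(114.7,295)))
print("rack rim", *[onz("top",p,.033) for p in((315,285.5),(390.5,282.5),(384.5,181),(310,184.5))])
print("rack rim scene", *[onz("scene",p,.033) for p in((227,252),(304,222),(362,318),(276,354))])
print("glass top", *tri((335,222),(313.7,265.3)), *tri((337,273),(286.3,220.3)))
print("guide scene z50",*[onz("scene",p,.05) for p in((249.7,253.7),(259.7,250.3),(269.7,293.7),(278,290.3))])
print("guide top z50 y240",*[onz("top",p,.05) for p in((362,240),(369.5,240),(374,240),(379.5,240))])
print("post base z12", *[onz("top",p,.012) for p in((214,266),(250.5,261),(254,294.5),(218,298))])
print("post base scene z12", *[onz("scene",p,.012) for p in((363,195),(388.5,221),(416,203))])
# clip handle tips outer: +y tip corners in top (212,275),(214.5,292)
print("handle+y", *[onz("top",p,.153) for p in((212.3,274.5),(215,292))])
print("handle scene z153: +y?", *[onz("scene",p,.153) for p in((382,154),(393,166),(398,147),(409,159))])
E
```

```text
scene cam at [ 1.0721 -0.1386  0.9181]
top cam at [0.4938 0.0621 1.3025]
board top back corners [ 0.3838 -0.3572  0.1146] 0.0011217795412579853 [ 0.5239 -0.3402  0.1175] 0.0024413910909358897
rack rim [0.4312 0.0896 0.033 ] [ 0.4421 -0.1079  0.033 ] [ 0.7093 -0.0895  0.033 ] [0.6969 0.1072 0.033 ]
rack rim scene [ 0.4561 -0.1063  0.033 ] [0.4462 0.0789 0.033 ] [0.7137 0.0972 0.033 ] [ 0.7185 -0.0876  0.033 ]
glass top [0.5941 0.0418 0.0904] 0.002163400653897585 [0.4658 0.0331 0.0872] 0.001381985623079228
guide scene z50 [ 0.4912 -0.0631  0.05  ] [ 0.4913 -0.0406  0.05  ] [ 0.599 -0.056  0.05 ] [ 0.5981 -0.0378  0.05  ]
guide top z50 y240 [ 0.5514 -0.0306  0.05  ] [ 0.5518 -0.05    0.05  ] [ 0.5519 -0.0617  0.05  ] [ 0.5522 -0.0759  0.05  ]
post base z12 [0.4774 0.3612 0.012 ] [0.4924 0.2634 0.012 ] [0.4034 0.2521 0.012 ] [0.3923 0.3484 0.012 ]
post base scene z12 [0.4113 0.2454 0.012 ] [0.5052 0.2663 0.012 ] [0.4829 0.3522 0.012 ]
handle+y [0.4589 0.3321 0.153 ] [0.4175 0.3246 0.153 ]
handle scene z153: +y? [0.425  0.2746 0.153 ] [0.4661 0.2801 0.153 ] [0.4193 0.3174 0.153 ] [0.461  0.3222 0.153 ]
```

```bash
cat >> h.py <<'E'
from scipy.spatial.transform import Rotation as Ro
def yawR(deg,tilt=0):  # tool pointing down, x along yaw; tilt rad: leaning frame towards its -y
    return Ro.from_euler('z',deg,degrees=True).as_matrix()@Ro.from_euler('x',tilt).as_matrix()@np.diag([1.,-1,-1])
def rel(p,R):
    s=bot.read_state();C=np.array(s["tcp_rot"])
    d=C.T@(np.array(p)-s["position"])*1000; w=Ro.from_matrix(C.T@R).as_rotvec(degrees=True)
    print("shift",d.round(1),"turn",w.round(2),"t",s["time_s"],"F",np.array(s["force"]),"open",s["opening"])
E
python3 - <<'E'
from h import *
R=yawR(6.9,.35); bz=-R[:,2]; print(R)
top=np.array([.4535,-.345,.1175]); rel(top+.09*bz,R)
E
```

```text
[[ 0.9928  0.1129 -0.0412]
 [ 0.1201 -0.9326  0.3404]
 [ 0.     -0.3429 -0.9394]]
shift [ 316.8 -124.6   20. ] turn [19.87  1.97 11.2 ] t 0.1 F [ 0.3587  0.3499 -0.5388] open 1.0015363485421183
```

```bash
python3 -m jog '[[[40,-16,2],[0,0,0],0.55],[[80,-31,5],[5,0.5,3],0.55],[[317,-125,20],[19.9,2,11.2],0.55],[[317,-125,20],[19.9,2,11.2],0.55],[[317,-125,20],[19.9,2,11.2],0.55],[[317,-125,20],[19.9,2,11.2],0.55],[[317,-125,20],[19.9,2,11.2],0.55],[[317,-125,20],[19.9,2,11.2],0.55],[[317,-125,20],[19.9,2,11.2],0.55],[[317,-125,20],[19.9,2,11.2],0.55],[[317,-125,20],[19.9,2,11.2],0.55],[[317,-125,20],[19.9,2,11.2],0.55]]'; python3 - <<'E'
from h import *
R=yawR(6.9,.35); bz=-R[:,2]
top=np.array([.4535,-.345,.1175]); rel(top-.04*bz,R)
t=vision.capture("top")[:,:,::-1];s=vision.capture("scene")[:,:,::-1]
c=np.zeros((600,800,3),np.uint8)
a=tile(t,425,210,95,120,4);b=tile(s,60,190,130,150,3);c[:480,:380]=a;c[:450,390:780]=b
cv2.imwrite("pics/c3.png",c)
E
```

```text
time_s: 1.1
position: [0.4564, -0.377, 0.2024]
tcp_rot: [[0.993, 0.112, -0.041], [0.119, -0.933, 0.339], [-0.0, -0.341, -0.94]]
force: [-0.3, -0.2, 0.6]
opening: 0.454
shift [  0.9  -1.3 130.8] turn [ 0.12 -0.01 -0.07] t 1.1 F [-0.3235 -0.1796  0.5775] open 0.454081561115842
```

View pics/c3.png

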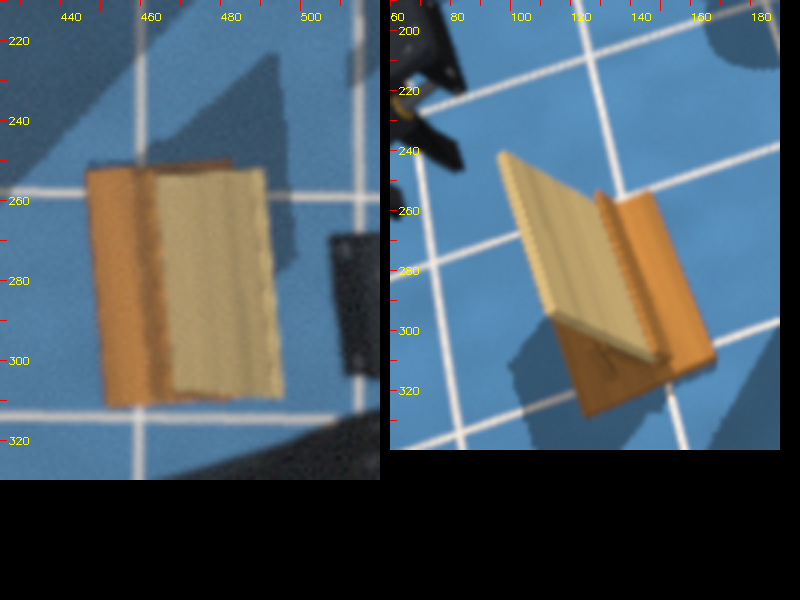

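The picture shows the board unshadowed: top-edge corners at top (490,252) and (495,309), scene (96,240) and (113,296). The fingers are above left, at scene (80,232). I'll check that projection.

```bash
python3 - <<'E'
from h import *
s=bot.read_state();p=s["position"];R=np.array(s["tcp_rot"])
for n in INFO: print(n,proj(n,[p,p+.02*R[:,1],p-.02*R[:,1],p-.07*R[:,2]]).round(1))
print(*tri((495.5,309),(96,240)), *tri((490.5,252),(113,296.5)))
E
```

```text
scene [[ 72.7 249.6]
 [ 64.7 255.8]
 [ 80.7 243.3]
 [ 44.3 234.2]]
top [[518.  281. ]
 [524.8 280. ]
 [511.1 282. ]
 [540.7 281. ]]
[ 0.3848 -0.3531  0.1244] 0.00011324002041962313 [ 0.5238 -0.3437  0.114 ] 0.0003228775115233404
```

```bash
python3 -m jog '[[[1,-1,35],[0,0,0],0.55],[[1,-1,65],[0,0,0],0.55],[[1,-1,95],[0,0,0],0.55],[[1,-1,115],[0,0,-0.5],0.55],[[1,-1,131],[0,0,-0.5],0.55],[[1,-1,131],[0,0,-0.5],0.55]]'
```

```text
time_s: 1.7
position: [0.4503, -0.3287, 0.0771]
tcp_rot: [[0.992, 0.118, -0.044], [0.127, -0.93, 0.345], [-0.0, -0.348, -0.938]]
force: [-1.3, 0.6, -0.2]
opening: 0.453
```

```bash
python3 -m jog '[[[0,0,0],[0,0,0],1],[[0,0,0],[0,0,0],1],[[0,0,0],[0,0,0],1],[[0,0,0],[0,0,0],1],[[0,0,0],[0,0,0],1],[[0,0,0],[0,0,0],1],[[0,0,0],[0,0,0],1]]'
```

```text
time_s: 2.28
position: [0.4529, -0.3285, 0.0815]
tcp_rot: [[0.992, 0.12, -0.04], [0.126, -0.931, 0.344], [0.004, -0.346, -0.938]]
force: [-1.4, 3.3, 7.6]
opening: 0.093
```

```bash
python3 -m jog '[[[0,0,-10],[0,0,0],1],[[0,0,-25],[0,0,0],1],[[0,0,-45],[0,0,0],1],[[0,0,-70],[0,0,0],1],[[0,0,-95],[0,0,0],1],[[0,0,-120],[0,0,0],1],[[0,0,-130],[0,0,0],1],[[0,0,-130],[0,0,0],1]]'; python3 - <<'E'
from h import *
# hold upright above slot; target: board bottom ~70 above counter => TCP z ~ .07+.07+... 
R=yawR(3.9); rel([.541,-.049,.215],R)
t=vision.capture("top")[:,:,::-1];s=vision.capture("scene")[:,:,::-1]
c=np.zeros((600,800,3),np.uint8)
a=tile(t,415,200,100,140,4);b=tile(s,40,170,130,180,3);c[:560,:400]=a;c[:540,405:795]=b
cv2.imwrite("pics/c4.png",c)
E
```

```text
time_s: 2.95
position: [0.4594, -0.3772, 0.2047]
tcp_rot: [[0.992, 0.123, -0.036], [0.128, -0.934, 0.333], [0.007, -0.335, -0.942]]
force: [0.3, -0.3, -1.0]
opening: 0.092
shift [ 122.9 -300.1   96.5] turn [-19.55   0.2    3.46] t 2.95 F [ 0.285  -0.3045 -1.0183] open 0.09178610484917814
```

View pics/c4.png

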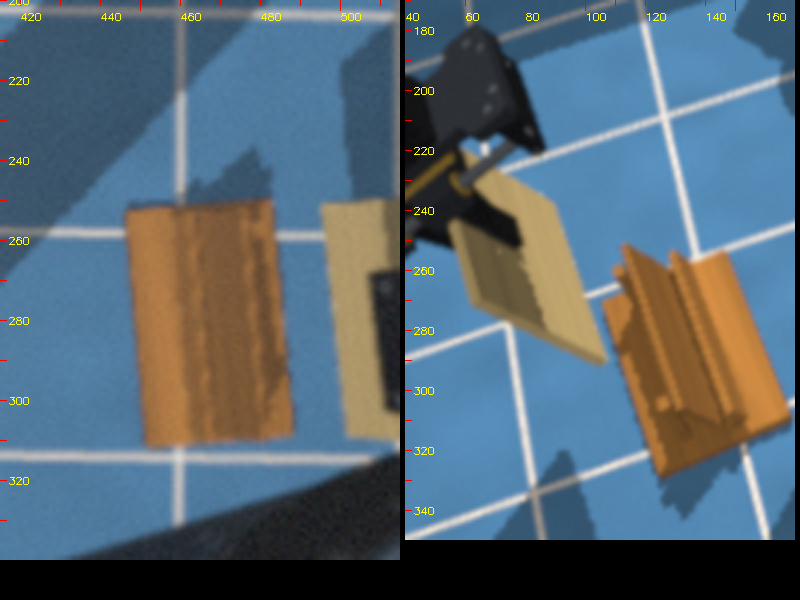

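The board is held about centrally and is clear of the empty cradle: its lower corners are at top (496,251) and (501,309), scene (106,291). I'll carry it over the slot and make it upright on the way.

```bash
python3 -m jog '[[[8,-20,6],[0,0,0],1],[[18,-45,14],[-2,0,0],1],[[32,-78,25],[-6,0,1],1],[[46,-112,36],[-10,0,2],1],[[60,-146,47],[-14,0,3],1],[[74,-180,58],[-17,0,3.5],1],[[88,-214,69],[-19.6,0.2,3.5],1],[[100,-245,79],[-19.6,0.2,3.5],1],[[110,-270,87],[-19.6,0.2,3.5],1],[[118,-290,93],[-19.6,0.2,3.5],1],[[123,-300,96.5],[-19.6,0.2,3.5],1],[[123,-300,96.5],[-19.6,0.2,3.5],1]]'; python3 - <<'E'
from h import *
R=yawR(3.9); rel([.541,-.049,.160],R)
t=vision.capture("top")[:,:,::-1];s=vision.capture("scene")[:,:,::-1]
cv2.imwrite("pics/t5.png",t);cv2.imwrite("pics/s5.png",s)
c=np.zeros((600,800,3),np.uint8)
a=tile(t,300,170,100,125,4);b=tile(s,200,150,170,200,3)[:,:395];c[:500,:400]=a;c[:600,405:800]=b
cv2.imwrite("pics/c5.png",c)
E
```

```text
time_s: 4.05
position: [0.5389, -0.0437, 0.2127]
tcp_rot: [[0.997, 0.072, -0.007], [0.072, -0.997, 0.007], [-0.007, -0.008, -1.0]]
force: [-0.9, 0.8, -1.2]
opening: 0.089
shift [ 2.   5.9 52.6] turn [-0.45  0.39  0.22] t 4.05 F [-0.8589  0.8364 -1.1672] open 0.08867989361530486
```

View pics/c5.png

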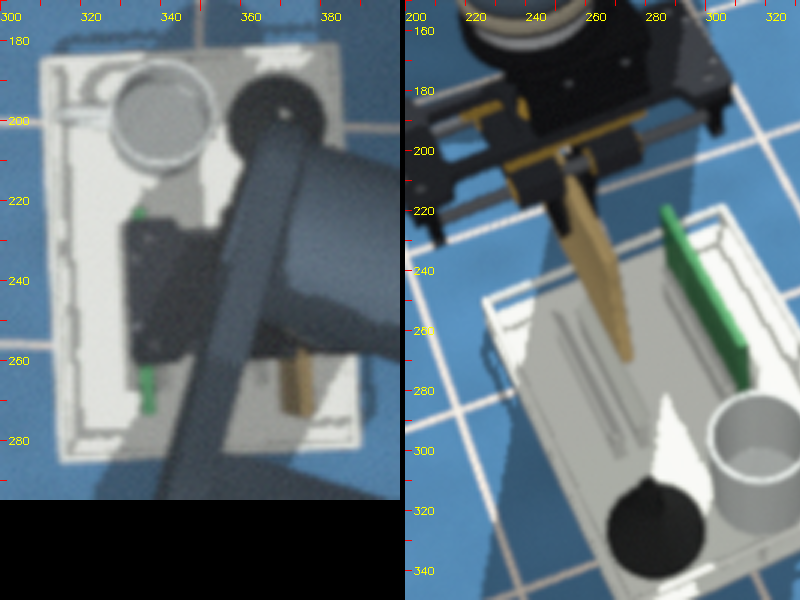

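```bash
python3 - <<'E'
from h import *
s=bot.read_state();p=s["position"];R=np.array(s["tcp_rot"])
print("glass top-edge top cam", onz("top",(338,273),.098), onz("top",(335.5,222),.098))
print("glass scene", onz("scene",(286.8,219.8),.098), onz("scene",(314,265.5),.098))
for z in(.008,.04,.05):
  print(z,*[onz("scene",q,z) for q in((250,254),(271.7,301.7),(258.3,252.7),(280,296.7))])
print("board bottom +x corner scene", *[onz("scene",(274.3,270.7),z) for z in(.135,.142,.15)])
print("proj corner", [proj("scene",p+R@np.array([.07,dy,.07])).round(1) for dy in(-.004,.004)])
# post-lowering prediction
E
```

```text
glass top-edge top cam [0.4663 0.0316 0.098 ] [0.5932 0.0397 0.098 ]
glass scene [0.4726 0.0317 0.098 ] [0.5996 0.0415 0.098 ]
0.008 [ 0.4641 -0.0591  0.008 ] [ 0.5957 -0.0545  0.008 ] [ 0.468  -0.0408  0.008 ] [ 0.5913 -0.0343  0.008 ]
0.04 [ 0.4854 -0.0619  0.04  ] [ 0.6124 -0.0575  0.04  ] [ 0.4893 -0.0442  0.04  ] [ 0.6082 -0.038   0.04  ]
0.05 [ 0.4921 -0.0628  0.05  ] [ 0.6177 -0.0584  0.05  ] [ 0.4959 -0.0453  0.05  ] [ 0.6135 -0.0391  0.05  ]
board bottom +x corner scene [ 0.6024 -0.0397  0.135 ] [ 0.6066 -0.0406  0.142 ] [ 0.6114 -0.0416  0.15  ]
proj corner [array([[276.1, 270.6]]), array([[272.2, 272.3]])]
```

```bash
python3 -m jog '[[[1,3,10],[-0.4,0.4,0.2],1],[[1,5.5,30],[-0.4,0.4,0.2],1],[[1,5.5,50],[-0.4,0.4,0.2],1],[[1,5.5,70],[-0.4,0.4,0.2],1],[[1,5.5,83],[-0.4,0.4,0.2],1],[[1,5.5,83],[-0.4,0.4,0.2],1],[[1,5.5,83],[-0.4,0.4,0.2],1]]'; python3 - <<'E'
from h import *
rel([.540,-.0492,.080],yawR(3.9))
E
```

```text
time_s: 4.73
position: [0.5401, -0.0528, 0.1303]
tcp_rot: [[0.998, 0.062, 0.001], [0.062, -0.998, -0.0], [0.001, 0.0, -1.0]]
force: [-0.1, 0.9, 0.2]
opening: 0.096
shift [ 0.1 -3.6 50.3] turn [ 0.01 -0.05 -0.33] t 4.7333 F [-0.0504  0.9025  0.2303] open 0.0960673918223016
```

```bash
python3 -m jog '[[[0,-3.5,2],[0,0,-0.3],1],[[0,-3.5,10],[0,0,-0.3],1],[[0,-3.5,18],[0,0,-0.3],1],[[0,-3.5,26],[0,0,-0.3],1],[[0,-3.5,32],[0,0,-0.3],1],[[0,-3.5,36],[0,0,-0.3],1],[[0,-3.5,36],[0,0,-0.3],1]]'; python3 - <<'E'
from h import *
rel([.540,-.0492,.080],yawR(3.9))
E
```

```text
time_s: 5.32
position: [0.54, -0.0476, 0.0939]
tcp_rot: [[0.998, 0.07, 0.001], [0.07, -0.998, 0.0], [0.001, -0.0, -1.0]]
force: [-0.1, 0.2, -0.6]
opening: 0.093
shift [-0.1  1.6 13.9] turn [-0.   -0.05  0.11] t 5.3167 F [-0.0969  0.2427 -0.6393] open 0.0928393677623873
```

```bash
python3 -m jog '[[[0,0.5,4],[0,0,0],1],[[0,0.5,8],[0,0,0],1],[[0,0.5,11],[0,0,0],1],[[0,0.5,13],[0,0,0],1],[[0,0.5,13],[0,0,0],1]]'
```

```text
time_s: 5.73
position: [0.5405, -0.0483, 0.0816]
tcp_rot: [[0.998, 0.07, 0.002], [0.07, -0.998, -0.0], [0.002, 0.0, -1.0]]
force: [0.5, 0.3, -1.0]
opening: 0.091
```

```bash
python3 -m jog '[[[0,0,2],[0,0,0],1],[[0,0,4],[0,0,0],1],[[0,0,4],[0,0,0],1]]';python3 -c "
from h import *
t=vision.capture('top')[:,:,::-1];s=vision.capture('scene')[:,:,::-1]
c=np.zeros((600,800,3),np.uint8)
a=tile(t,300,170,100,125,4);b=tile(s,215,180,98,120,4);c[:500,:400]=a;c[:480,405:797]=b
cv2.imwrite('pics/c6.png',c)"
```

```text
time_s: 5.98
position: [0.5407, -0.0483, 0.0778]
tcp_rot: [[0.998, 0.07, 0.003], [0.07, -0.998, -0.0], [0.003, 0.001, -1.0]]
force: [-0.4, 0.9, -0.3]
opening: 0.091
```

View pics/c6.png

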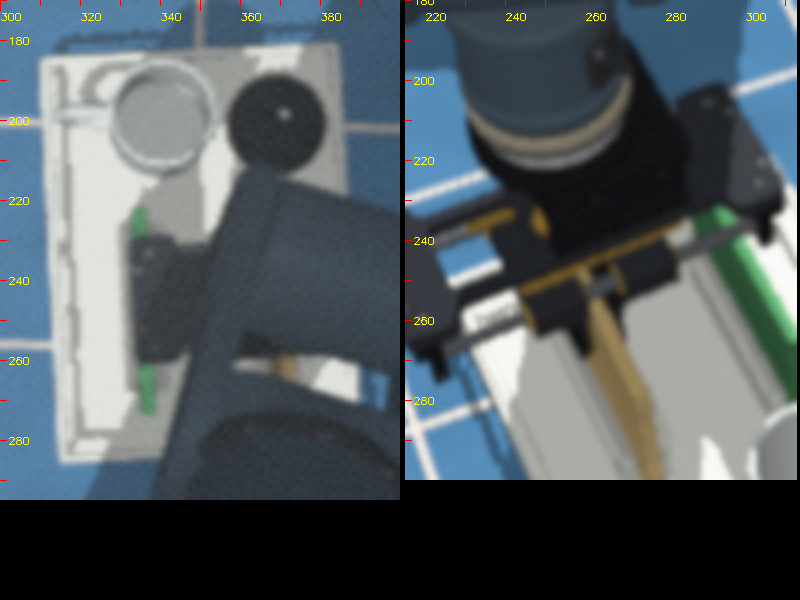

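The board is entering between the guides at scene (265–279, 260–300), with no contact force yet. I'll keep lowering.

```bash
python3 -m jog '[[[0,0,2],[0,0,0],1],[[0,0,4],[0,0,0],1],[[0,0,4],[0,0,0],1]]';python3 -m jog '[[[0,0,2],[0,0,0],1],[[0,0,4],[0,0,0],1],[[0,0,4],[0,0,0],1]]'
```

```text
time_s: 6.33
position: [0.5406, -0.0483, 0.0737]
tcp_rot: [[0.998, 0.07, 0.003], [0.07, -0.998, -0.0], [0.003, 0.0, -1.0]]
force: [-0.9, 0.1, -0.6]
opening: 0.089
time_s: 6.58
position: [0.5418, -0.0483, 0.0713]
tcp_rot: [[0.998, 0.069, 0.005], [0.069, -0.998, -0.0], [0.005, 0.001, -1.0]]
force: [-0.1, 1.1, 7.2]
opening: 0.087
```

```bash
python3 -m jog '[[[0,0,0],[0,0,0],1],[[0,0,0],[0,0,0],0.8],[[0,0,0],[0,0,0],0.6],[[0,0,0],[0,0,0],0.55],[[0,0,0],[0,0,0],0.55]]'; python3 -m jog '[[[0,0,-15],[0,0,0],0.5],[[0,0,-40],[0,0,0],0.4],[[0,0,-80],[0,0,0],0.2],[[0,0,-120],[0,0,0],0],[[0,0,-160],[0,0,0],0],[[0,0,-190],[0,0,0],0],[[0,0,-200],[0,0,0],0]]'; python3 - <<'E'
from h import *
rel([.442,.302,.26],yawR(7.5))
E
```

```text
time_s: 7.0
position: [0.5407, -0.0484, 0.0698]
tcp_rot: [[0.998, 0.07, 0.003], [0.07, -0.998, -0.0], [0.003, 0.001, -1.0]]
force: [-0.2, -0.1, 0.9]
opening: 0.306
time_s: 7.58
position: [0.5428, -0.0489, 0.2753]
tcp_rot: [[0.997, 0.07, 0.013], [0.07, -0.998, -0.003], [0.012, 0.004, -1.0]]
force: [-0.6, -0.6, -0.0]
opening: 0.836
shift [ -76.2 -357.2   12.9] turn [ 0.26 -0.7  -3.5 ] t 7.5833 F [-0.6394 -0.5585 -0.0394] open 0.836148820561319
```

```bash
python3 -m jog '[[[-7,-30,2],[0,0,0],0],[[-15,-70,4],[0,0,-1],0],[[-24,-110,5],[0,-0.7,-3],0],[[-32,-150,6],[0.2,-0.7,-3.5],0],[[-41,-190,7],[0.2,-0.7,-3.5],0],[[-49,-230,8],[0.2,-0.7,-3.5],0],[[-58,-270,10],[0.2,-0.7,-3.5],0],[[-66,-310,11],[0.2,-0.7,-3.5],0],[[-72,-340,12],[0.2,-0.7,-3.5],0],[[-76,-357,13],[0.2,-0.7,-3.5],0],[[-76,-357,13],[0.2,-0.7,-3.5],0],[[-76,-357,13],[0.2,-0.7,-3.5],0]]'; python3 - <<'E'
from h import *
rel([.442,.302,.1345],yawR(7.5))
t=vision.capture("top")[:,:,::-1];s=vision.capture("scene")[:,:,::-1]
c=np.zeros((600,800,3),np.uint8)
a=tile(t,305,200,90,95,4);b=tile(s,225,200,108,120,3);d=tile(s,330,90,110,150,4)
c[:380,:360]=a;c[:360,:0]=0;c[:600,360:800]=d;c[385:600,:324]=b[65:280]
cv2.imwrite("pics/c7.png",c)
E
```

```text
time_s: 8.58
position: [0.4385, 0.3029, 0.2555]
tcp_rot: [[0.991, 0.133, -0.011], [0.133, -0.991, 0.0], [-0.011, -0.002, -1.0]]
force: [0.4, 0.1, 0.6]
opening: 1.003
shift [  4.7   1.6 120.9] turn [-0.1   0.64  0.14] t 8.5833 F [0.415  0.1323 0.5978] open 1.0033126028189523
```

View pics/c7.png

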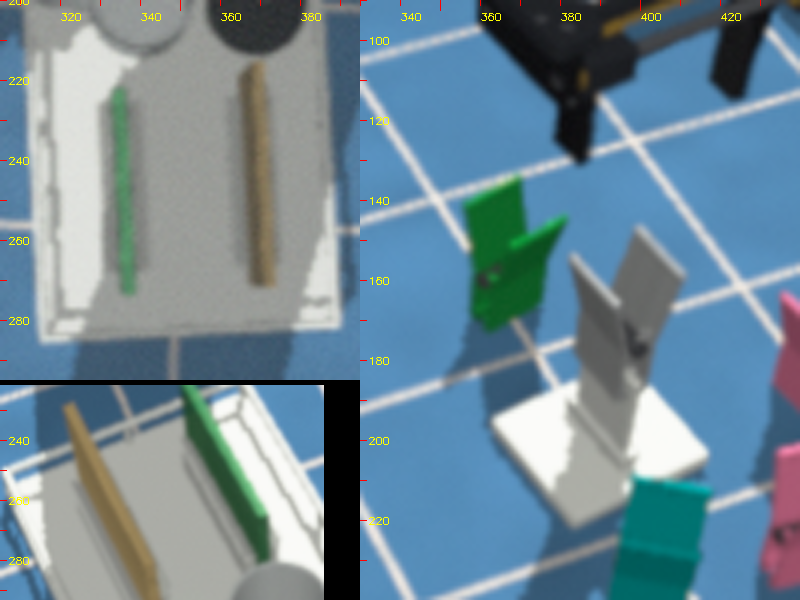

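The board stands in the free slot: its top edge is at top (367,216)–(370,271), and the guides are visible on both sides. The open fingers at scene (382,140) and (423,125) straddle the grey clip's handles.

```bash
python3 - <<'E'
from h import *
print("clip +y tip", *tri((212.3,274.5),(409,159)),*tri((215,292),(398,147)))
a,ea=tri((367,216),(275,281.7));b,eb=tri((369.7,271),(248.3,229));print("board top",a,ea,b,eb,(a+b)/2)
print(onz("top",(367,216),.118),onz("top",(369.7,271),.118),onz("scene",(275,281.7),.118),onz("scene",(248.3,229),.118))
E
python3 -m jog '[[[4,1.5,20],[0,0.6,0],0],[[4,1.5,50],[0,0.6,0],0],[[4,1.5,80],[0,0.6,0],0],[[4,1.5,105],[0,0.6,0],0],[[4,1.5,120],[0,0.6,0],0],[[4,1.5,120],[0,0.6,0],0]]'
```

```text
clip +y tip [0.4571 0.3299 0.1468] 0.007860589540993203 [0.416  0.323  0.1482] 0.005690729289753655
board top [ 0.6082 -0.0406  0.1037] 0.0047794847536364645 [ 0.4718 -0.0491  0.1079] 0.005868762776599902 [ 0.54   -0.0448  0.1058]
[ 0.6075 -0.0371  0.118 ] [ 0.4728 -0.0453  0.118 ] [ 0.6156 -0.0446  0.118 ] [ 0.4784 -0.0529  0.118 ]
time_s: 9.18
position: [0.4408, 0.2992, 0.1332]
tcp_rot: [[0.992, 0.128, -0.006], [0.128, -0.992, -0.0], [-0.006, -0.001, -1.0]]
force: [0.9, 0.8, 0.4]
opening: 1.0
```

```bash
python3 -m jog '[[[0,0,0],[0,0,0],0.4],[[0,0,0],[0,0,0],0.45],[[0,0,0],[0,0,0],0.5],[[0,0,0],[0,0,0],0.6],[[0,0,0],[0,0,0],0.7],[[0,0,0],[0,0,0],0.8],[[0,0,0],[0,0,0],1],[[0,0,0],[0,0,0],1],[[0,0,0],[0,0,0],1],[[0,0,0],[0,0,0],1]]'; python3 -c "
from h import *
t=vision.capture('top')[:,:,::-1];s=vision.capture('scene')[:,:,::-1]
cv2.imwrite('pics/c8.png',tile(s,330,90,110,150,4))"
```

```text
time_s: 10.02
position: [0.4425, 0.3018, 0.1365]
tcp_rot: [[0.991, 0.131, 0.001], [0.131, -0.991, 0.003], [0.001, -0.003, -1.0]]
force: [-0.7, 0.0, -0.8]
opening: 0.33
```

View pics/c8.png

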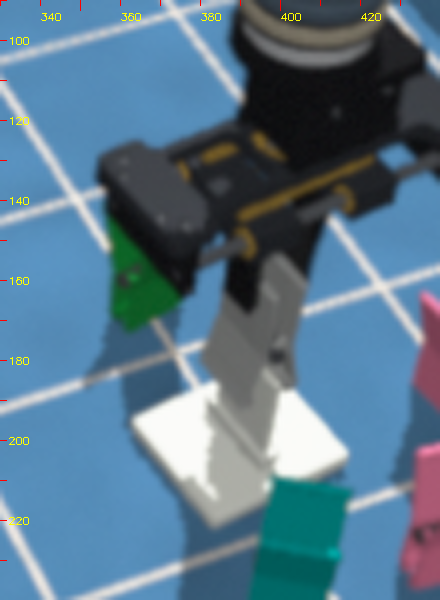

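The clip is squeezed to 28.7 mm over its tips and is about fully open. Lifting.

```bash
python3 -m jog '[[[0,0,-5],[0,0,0],1],[[0,0,-13],[0,0,0],1],[[0,0,-23],[0,0,0],1],[[0,0,-35],[0,0,0],1],[[0,0,-50],[0,0,0],1],[[0,0,-67],[0,0,0],1],[[0,0,-85],[0,0,0],1],[[0,0,-103],[0,0,0],1],[[0,0,-115],[0,0,0],1],[[0,0,-120],[0,0,0],1],[[0,0,-120],[0,0,0],1]]'; python3 - <<'E'
from h import *
rel([.541,-.0485,.255],yawR(3.9))
E
```

```text
time_s: 11.03
position: [0.4434, 0.3018, 0.2588]
tcp_rot: [[0.991, 0.131, 0.005], [0.131, -0.991, 0.005], [0.006, -0.004, -1.0]]
force: [-0.3, -0.3, -0.7]
opening: 0.274
shift [ 51.  360.1   2.6] turn [-0.24 -0.32  3.6 ] t 11.0333 F [-0.2587 -0.2617 -0.7481] open 0.27414187036251997
```

```bash
python3 -m jog '[[[3,20,0],[0,0,0],1],[[7,50,0],[0,0,0],1],[[12,85,0],[0,0,1],1],[[17,120,0],[0,0,2],1],[[22,155,0],[0,0,3],1],[[27,190,0],[0,0,3.6],1],[[32,225,0],[-0.2,-0.3,3.6],1],[[37,260,0],[-0.2,-0.3,3.6],1],[[42,295,1],[-0.2,-0.3,3.6],1],[[47,325,2],[-0.2,-0.3,3.6],1],[[50,350,2.6],[-0.2,-0.3,3.6],1],[[51,360,2.6],[-0.2,-0.3,3.6],1]]';python3 -m jog '[[[0,0,0],[0,0,0],1],[[0,0,0],[0,0,0],1]]'; python3 -c "
from h import *
t=vision.capture('top')[:,:,::-1];s=vision.capture('scene')[:,:,::-1]
cv2.imwrite('pics/s9.png',s)
c=np.zeros((600,800,3),np.uint8)
a=tile(t,305,190,90,100,4);d=tile(s,220,150,80,150,4);e=d
c[:400,:360]=a;c[:600,370:690]=d
cv2.imwrite('pics/c9.png',c)
s=bot.read_state();print(s['position'])"
```

```text
time_s: 12.03
position: [0.5406, -0.0522, 0.252]
tcp_rot: [[0.998, 0.065, -0.004], [0.065, -0.998, -0.002], [-0.005, 0.001, -1.0]]
force: [-0.2, 0.4, -0.4]
opening: 0.274
time_s: 12.2
position: [0.5392, -0.0483, 0.2523]
tcp_rot: [[0.998, 0.067, -0.006], [0.067, -0.998, 0.001], [-0.006, -0.001, -1.0]]
force: [0.2, 0.5, -0.4]
opening: 0.272
[ 0.5391 -0.0472  0.2526]
```

View pics/c9.png

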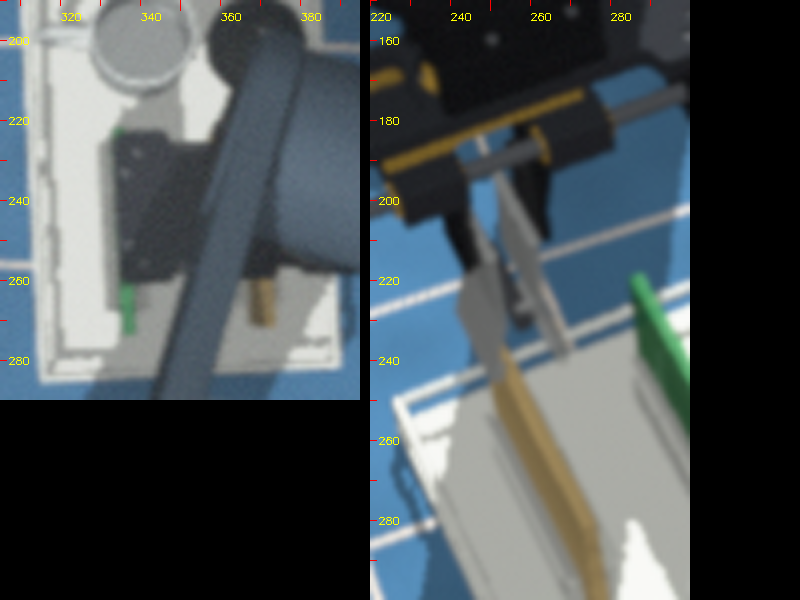

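The clip is wide open above the board: jaw lower corners at scene (252,245) and (269,240), with the board's top edge running from (248,229) behind the jaws to (275,282). Next, how well it is centred.

```bash
python3 - <<'E'
from h import *
p=bot.read_state()["position"]
R=yawR(3.9)
for z in(.178,.183,.188):
  print(z,"proj +x tips",*[proj("scene",p*[1,1,0]+[0,0,z]+R@np.array([.022,s*.013,0])).round(1) for s in(1,-1)], "meas",*[onz("scene",q,z) for q in((252.5,245.5),(269.5,240))])
print("board top by top cam",onz("top",(369.5,216),.118),onz("top",(372,271),.118))
print("board top corners proj if at TCP-release y", *[proj("scene",np.array([.5407,-.0484,.118])+R@np.array([a,b,0])).round(1) for a in(-.07,.07) for b in(.004,-.004)])
rel([.5405,-.0480,.180],R)
E
```

```text
0.178 proj +x tips [[255.2 244.7]] [[268.2 239.4]] meas [ 0.5617 -0.0638  0.178 ] [ 0.5623 -0.0309  0.178 ]
0.183 proj +x tips [[254.9 243.2]] [[267.9 237.9]] meas [ 0.5651 -0.0643  0.183 ] [ 0.5658 -0.0316  0.183 ]
0.188 proj +x tips [[254.6 241.6]] [[267.6 236.3]] meas [ 0.5686 -0.0648  0.188 ] [ 0.5692 -0.0323  0.188 ]
board top by top cam [ 0.6076 -0.0432  0.118 ] [ 0.4729 -0.0509  0.118 ]
board top corners proj if at TCP-release y [[245.2 227. ]] [[248.9 225.6]] [[272.6 280.2]] [[276.5 278.6]]
shift [ 1.7  0.9 72.6] turn [-0.04  0.31  0.07] t 12.3 F [-0.8797 -0.0952  0.0216] open 0.27522728639276345
```

```bash
python3 -m jog '[[[1.5,0.6,5],[0,0.3,0],1],[[1.5,0.6,13],[0,0.3,0],1],[[1.5,0.6,22],[0,0.3,0],1],[[1.5,0.6,31],[0,0.3,0],1],[[1.5,0.6,40],[0,0.3,0],1],[[1.5,0.6,49],[0,0.3,0],1],[[1.5,0.6,57],[0,0.3,0],1],[[1.5,0.6,65],[0,0.3,0],1],[[1.5,0.6,72],[0,0.3,0],1],[[1.5,0.6,77],[0,0.3,0],1],[[1.5,0.6,80],[0,0.3,0],1],[[1.5,0.6,80],[0,0.3,0],1]]';python3 -m jog '[[[0,0,0],[0,0,0],1],[[0,0,0],[0,0,0],1],[[0,0,0],[0,0,0],1],[[0,0,0],[0,0,0],1]]'; python3 -c "
from h import *
s=vision.capture('scene')[:,:,::-1]
cv2.imwrite('pics/c10.png',tile(s,225,190,80,100,6))"
```

```text
time_s: 13.3
position: [0.5409, -0.0494, 0.1722]
tcp_rot: [[0.998, 0.068, 0.0], [0.068, -0.998, -0.0], [0.0, 0.0, -1.0]]
force: [0.9, 0.1, -1.3]
opening: 0.278
time_s: 13.63
position: [0.5415, -0.0495, 0.1734]
tcp_rot: [[0.998, 0.068, 0.002], [0.068, -0.998, -0.001], [0.002, 0.001, -1.0]]
force: [1.3, -0.7, 0.1]
opening: 0.273
```

View pics/c10.png

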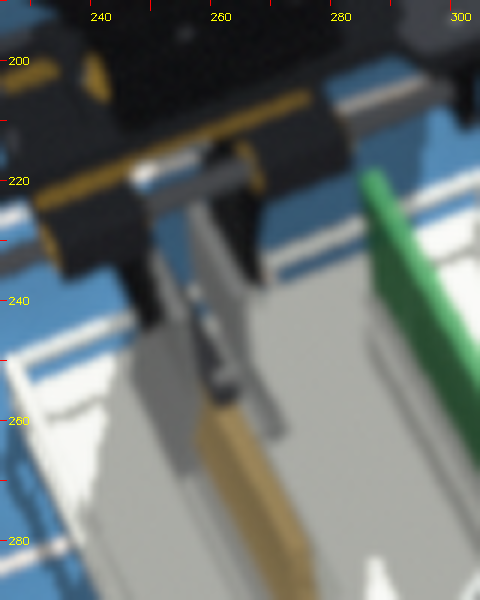

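The jaws straddle the board: tips at scene (254,269) and (270,261), with the board edge between them at (261,258). Checking the clearances numerically.

```bash
python3 - <<'E'
from h import *
p=bot.read_state()["position"];print(p)
for z in(.094,.099,.104): print(z,*[onz("scene",q,z) for q in((254.5,269),(270.7,261.7))])
print("board top at x=.5625:", *[proj("scene",[.5625,y,.118]).round(1) for y in(-.051,-.047,-.043)])
print("board far end top corners seen (272.5?,281)", onz("scene",(271.5,281),.118),onz("scene",(275.5,279.5),.118))
E
```

```text
[ 0.5415 -0.0495  0.1734]
0.094 [ 0.5588 -0.0695  0.094 ] [ 0.5553 -0.034   0.094 ]
0.099 [ 0.5619 -0.0699  0.099 ] [ 0.5584 -0.0347  0.099 ]
0.104 [ 0.5651 -0.0703  0.104 ] [ 0.5615 -0.0353  0.104 ]
board top at x=.5625: [[262.6 260.9]] [[264.6 260.3]] [[266.5 259.6]]
board far end top corners seen (272.5?,281) [ 0.6116 -0.0502  0.118 ] [ 0.6115 -0.042   0.118 ]
```

```bash
python3 -m jog '[[[0,-1,0],[0,0,0],1],[[0,-2,0],[0,0,0],1],[[0,-2,0],[0,0,0],1],[[0,-2,0],[0,0,0],1],[[0,-2,0],[0,0,0],1],[[0,-2,0],[0,0,0],1]]'; python3 -c "
from h import *
t=vision.capture('top')[:,:,::-1];s=vision.capture('scene')[:,:,::-1]
c=np.zeros((600,800,3),np.uint8);c[:600,:480]=tile(s,225,190,80,100,6);c[:480,484:796]=tile(t,300,170,104,160,3)
cv2.imwrite('pics/c11.png',c);rel([.541,-.0475,.1734],yawR(3.9))"
```

```text
time_s: 14.18
position: [0.5411, -0.0474, 0.173]
tcp_rot: [[0.998, 0.068, 0.001], [0.068, -0.998, -0.001], [0.001, 0.001, -1.0]]
force: [-1.2, 1.3, -0.1]
opening: 0.271
shift [-0.1  0.1 -0.5] turn [ 0.04 -0.08 -0.01] t 14.2833 F [-0.3302 -0.0505 -1.5741] open 0.277845093225096
```

```bash
python3 -c "
from rig import bot
print(bot.hand_in()); s=bot.read_state(); print(s['time_s'],s['position'],s['opening'],s['force'])"
```

```text
the job is handed in; nothing more can be done
None
the job is handed in; nothing more can be done
```

I drew the board out of the cradle, stood it in the free slot and let go. I then squeezed the steel clip open, lifted it off its post and handed in at about 14.3 s, still holding it astride the board's top edge.

**Last checks before handing in:**
- **Board:** it stands upright between the slot guides. It met the floor with about 7 N, so it is right down. From the slot estimate it is within about 2 mm of centre across the slot and roughly centred along it.
- **Clip opening:** the fingers held 24 mm at the handles, which matches the clip's stop (about 26 mm). I could not read the joint angle directly.
- **Jaw position:** the tips are about 18–20 mm below the board's top edge, one on each side.
- **Forces:** only noise-level readings of 1–2 N, with no sign of contact with the board.
- **Bystanders:** the moves were planned clear of them. The mug, funnel and glass looked unmoved in the pictures. I did not re-measure the spoon, jar and soap.

**Checks that disagreed or could not be made:**
- The two cameras differed by a few mm across the board. The last picture suggested the clip was about 2.4 mm off centre, so I shifted it 2 mm.
- I could not view a picture after that shift because the limit of 12 was reached. Only the measured tool position confirms it.
- The board sat about 7 mm deeper in the grip than I first measured.

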